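# Mount the grinding disc on the flat lap and start it with its two-stage key

## Task

Get the flat lap ready and start it: lift the grinding disc with the bar grip off its steel ring, turn it so that its three holes take the studs of the lap's hub, seat it fully home, without dropping it, and let go. Then half-press the key on the sloping console to its first click and hold it there for about a second, press it all the way down, and let it come back up. Do not press the key past the first click before the disc is seated, and leave the other things on the bench where they are.

Things in the scene. Friction and masses are not known exactly. Their poses are not given: they have to be found in the camera images.
- lapdisc: Loose grinding disc, 0.4 to 0.72 kg: aluminium plate 150 mm across, 12 mm thick, three 12 mm holes 45 mm from its centre, 120 degrees apart, the first on its own +x. On top a dark boss 52 mm across, up to 24 mm above the underside, and on it a bar grip. A blind 25 mm centre bore, 20 mm deep, opens below. Origin: centre of the underside, z up. Starts flat on the ring stand, up to 12 mm off centre.
- disc_grip (a point): Middle of the disc's upright bar grip, 47 mm above the disc's underside on its axis; axes as the disc's. The bar is 56 mm long (x), 14 mm thick (y) and runs from 24 to 64 mm above the underside.
- hub: The lap's fixed, locked steel hub, 120 mm across, amid the splash pan, turned any way. Origin: centre of its flat seat (upper face), 100 mm above the bench, z up. On it stand a centre spigot (22 mm across, 16 mm high, top 6 mm tapered to 14 mm) and three studs. The disc is home when its underside lies on the seat, on centre, studs in holes. The spigot has 1.5 mm of play all round in the bore.
- hub_stud (a point): Tip of the first of the hub's three studs; they are 8 mm across, 10 mm high, with tapered tips, 45 mm from the centre, 120 degrees apart, the first on the hub's own +x. A disc turned wrongly rests on the tips, 10 mm too high. A stud has 2 mm of play all round in its hole.
- machine: The flat lap: fixed grey housing 210 by 210 mm, 70 mm high, a black vent box 28 mm deep on its +x side, and on top a round black splash pan wall, inner diameter 190 mm, up to 92 mm above the bench. Origin: centre of the underside; the hub stands over it.
- stand: Fixed steel ring on which the disc lies at the start: 116 mm across, wall 6 mm, 30 mm high. Origin: centre of its underside. It may stand to the left or right of the lap, the console on the other side.
- console: Fixed grey console, a wedge 130 mm wide (y), 170 mm deep (x), 45 mm high in front (-x, robot side), 164 mm at the back; its top slopes 35 degrees. Origin: centre of the underside. A clear level splash hood, 4 mm thick, underside 244 mm above the bench, on two posts at the back corners, spans its x from -23 to +85 mm: the key below is reached from the robot's side along its leaning axis.
- key_top (a point): Centre of the outer face of the key, a round black cap 30 mm across, standing 20 mm out of the sloping face; the bezel round it, 42 mm across, stands 5 mm out. The point's z points out of the face (35 degrees from vertical, towards the console's -x): press along -z; its y is the console's width. Moves with the key. Unpressed, it lies at x = -26 mm, z = 110 mm in the console's frame.
- key (a joint): First stage of the key, m: 0 up, 0.006 at the first click. Spring: 1.2 N to start, 3 N at the click. At the click there is a stop: the second stage yields only above 8 N.
- keystem (a joint): Second stage, m, further travel beyond the first click: 0 until the push is above 8 N, 0.005 (11.5 N) when fully down, where it stops hard. Total travel of the key 11 mm. Both stages spring back when let go.
- spare_plate: Bystander: loose plain aluminium plate, 110 mm across, 10 mm thick, with four holes and no grip. Origin: centre of the underside.
- steel_ring: Bystander: loose dark steel ring, 66 mm across, 35 mm high. Origin: centre of the underside.
- wrench: Bystander: loose wrench, 150 mm long, lying flat. Origin: middle of its underside.
- cast_glass: Bystander: loose cast glass disc with raised rings, 100 mm across, 18 mm high. Origin: centre of the underside.
- glass_blank: Bystander: loose glass blank, 72 mm across, 10 mm thick. Origin: centre of the underside.
- jar: Bystander: loose closed jar, 64 mm across, 85 mm high. Origin: centre of the underside.
- brush: Bystander: loose brush, 170 mm long, lying flat. Origin: middle of its underside.

How it is judged:
On the way, in this order (a step that is already met when the one before it is completed fails the run):
1. the disc is lifted clear of its ring (z of lapdisc in the frame of stand above 0.045 m), for 0.1 s.
2. the disc is fully home on the hub, studs in its holes, and let go (z of lapdisc in the frame of hub between -0.003 and 0.0025 m and horizontal distance between lapdisc and hub below 0.003 m and angle between lapdisc's own z axis and vertical below 0.04 rad and contact force between the fingers and lapdisc below 0.2 N), for 0.3 s.
3. the key is held at its first click for 0.7 s (first stage past 4.5 of 6 mm, second stage under 1.5 mm) (z of lapdisc in the frame of hub between -0.003 and 0.0025 m and horizontal distance between lapdisc and hub below 0.003 m and angle between lapdisc's own z axis and vertical below 0.04 rad and value of joint key above 0.0045 m and value of joint keystem below 0.0015 m), for 0.7 s.
4. the key is pressed all the way down (second stage past 4 of 5 mm) (z of lapdisc in the frame of hub between -0.003 and 0.0025 m and horizontal distance between lapdisc and hub below 0.003 m and angle between lapdisc's own z axis and vertical below 0.04 rad and value of joint keystem above 0.004 m), for 0.1 s.
At the end, for the whole second after the job is handed in: The disc lies at rest fully home on the hub (underside within 2.5 mm of the seat, within 3 mm of the centre, tilted less than 0.04 rad), the key is back up (first stage under 1.5 mm, second under 1 mm), and each bystander is within 40 mm of where it was (z of lapdisc in the frame of hub between -0.003 and 0.0025 m and horizontal distance between lapdisc and hub below 0.003 m and angle between lapdisc's own z axis and vertical below 0.04 rad and value of joint key below 0.0015 m and value of joint keystem below 0.001 m and linear speed of lapdisc below 0.01 m/s and distance of each of spare_plate, steel_ring, wrench, cast_glass, glass_blank, jar, brush from where it was at the start of the episode below 0.04 m); the robot touches nothing.
It fails at once if the key is pressed past its first click (second stage over 2 mm) while the disc is not home on the hub (value of joint keystem above 0.002 m and not (z of lapdisc in the frame of hub between -0.003 and 0.0025 m and horizontal distance between lapdisc and hub below 0.003 m and angle between lapdisc's own z axis and vertical below 0.04 rad)).
It fails at once if the disc is dropped over the lap: touching nothing while more than 20 mm above its seat (horizontal distance between lapdisc and hub below 0.1 m and z of lapdisc in the frame of hub above 0.02 m and contact force between lapdisc and anything else below 0.05 N).
It fails at once if another loose thing on the bench is moved by more than 40 mm (distance of any of spare_plate, steel_ring, wrench, cast_glass, glass_blank, jar, brush from where it was at the start of the episode above 0.04 m).
It also fails if it takes over 64 s, if anything falls off the work surface, if the arm or the gripper's body presses on something with over 40 N, if the wrist force passes 120 N, or if a joint passes its speed limit or range.

## Robot

A 6-joint arm with a two-finger parallel gripper is mounted at the origin on the work surface. World frame = base frame: x ahead of the robot, y to its left, z up, the work surface at z = 0. Lengths are in m, angles in rad, forces in N, time in s.
With the tool pointing down it reaches from about 0.325 to 1 m from the base axis. Payload 5.1 kg.
Tool frame: the origin (TCP) lies on the centre line of the jaws, within the pads' length; the fingertips stand 14 mm ahead of it and the grasp point (between the pads) lies 5 mm behind it (robot.tips_ahead is the z of the fingertips in the tool frame, in m); z points along the fingers, y is the line along which they close (so a half turn about z gives the same grasp; the last joint's range is limited). The gripper opens to 85 mm and grips with 20 to 120 N. Pads are 22 mm wide; open, the fingers measure 114 mm over their backs; the gripper's body (76 mm by 85 mm) begins 54 mm behind the grasp point. The pads swing forward as they close: fully open they stand 13 mm farther back than shut.
Start: joints at [-1.289, 0.124, 1.65, -0, 1.367, -0.083], TCP at [0.232, -0.607, 0.245] pointing down, gripper open.
Joint ranges: [-2.61, 2.61], [-1.02, 2.33], [0.03, 2.71], [-1.35, 4.49], [0.32, 2.68], [-2.91, 2.91]. Speed limits (rad/s): [2.57, 2.57, 3.14, 3.14, 3.14, 3.14].

## Interface

Orientations are given as a unit quaternion [w, x, y, z].
In Python, from workcell import status, read_camera, robot gives the robot as it stands. The module is installed in compiled form; this text tells all that it offers.
- The arm moves only by the shell command python3 -m inch 'ROWS' [FORCE]. ROWS is a JSON object of lists of equal length, an entry for each row: "translation": the shift along the tool's x, y, z normalised to -1 to 1, where 1 is 50 cm, a list of three; "delta_rot": the turn, a rotation vector about the tool's x, y, z normalised to -1 to 1, where 1 is 0.5 rad, a list of three; "grip": the opening, from -1 (shut) to 1 (fully open). A call has 1 to 5 rows; each row shifts and turns the commanded pose from where the row before left it, along the tool's axes as they then stand; what a row does not reach is not made up. A row lasts 1/12 s, in which the tool goes at most 41.7 mm and 7.16 degrees, less where a joint would pass 70% of its speed; a pose out of reach is approached as far as the arm can. A call with a number of a shift or a turn outside -1 to 1 is refused whole. A call with a gripper value outside its range is refused whole. The fingers move at their own pace and stop on an object; FORCE is the grip in N (left out, the last holds). Time passes only in rows, so rows that do not move let the fingers close. It gives the time, the measured TCP pose, the force, the opening and the grip force at its end, in the units of the state.
- status.get_state(): the state, without advancing time (a new reading comes with each control period).
- read_camera(name): name is "side" or "top" or "wrist"; returns a dict with "color" (480x640x3 uint8, red, green, blue), "fx", "fy", "cx", "cy" (pixels), "pose" (4x4, takes a point from camera to world coordinates). Camera axes: x right, y down, z forward; pixel columns grow to the right and rows downward; lengths in m; the calibration is good to about 2 mm. A picture is of the moment at which its call begins. There is no depth.
- robot.job_done(): hands the job in; it is judged then, once.
The state is a dict: "clock": time; "joints": joint angles; "qvel": joint speeds; "joint_torque": joint torques, N m; "eef_pos": TCP position; "tool_rot": TCP orientation; "wrist_force": force on the tool from outside, world axes, zero at the start; "moment": the same for the moment, N m; "width": finger opening in m; "gripper_force": force on a finger pad.
Only numpy, scipy, OpenCV 4.12 (cv2) and the standard library are available. Lean on these libraries where they do the work, as an engineer would, in place of code of your own. Each camera call takes 0.05 s, during which the arm holds its last target. There are 200 camera calls.

## Working session

There is one attempt and no reset: what is moved stays moved. The work goes in short steps, Python scripts to look and compute and a shell command to move; the robot and the scene stay as the last step left them, time stands still between calls to the robot, and variables do not carry over. Pictures are saved under pics/ and viewed, at most 10 in all, crops included, and the job is handed in when it is done.

```bash
mkdir -p pics
python3 - <<'E'
from workcell import status, read_camera, robot
import cv2,numpy as np
np.set_printoptions(precision=4,suppress=True)
for n in("top","side","wrist"):
    c=read_camera(n); cv2.imwrite(f"pics/{n}0.png",c["color"][:,:,::-1]); print(n,c["fx"],c["cx"],c["cy"]);print(c["pose"])
print(status.get_state())
E
```

```text
top 517.5020052005925 323.7850330679053 240.24231501759976
[[-0.0097 -0.9917  0.1285  0.3865]
 [-0.9999  0.0101  0.0026  0.0006]
 [-0.0039 -0.1285 -0.9917  1.4221]
 [ 0.      0.      0.      1.    ]]
side 521.7859185981827 325.8095098198515 245.1493696859559
[[-0.8821 -0.3638  0.2992  0.1598]
 [-0.4709  0.6954 -0.5429  0.7315]
 [-0.0105 -0.6198 -0.7847  1.1383]
 [ 0.      0.      0.      1.    ]]
wrist 394.3864218440628 319.46856678006606 245.47908623947683
[[ 0.3569 -0.8958 -0.265   0.2992]
 [-0.9341 -0.3426 -0.0999 -0.581 ]
 [-0.0013  0.2832 -0.9591  0.372 ]
 [ 0.      0.      0.      1.    ]]
{'clock': 0.15, 'joints': array([-1.2886,  0.1243,  1.6514,  0.    ,  1.3675, -0.0826]), 'qvel': array([ 0.0006, -0.002 , -0.0032,  0.0012,  0.0014, -0.0005]), 'joint_torque': array([  0.0001, -42.4231, -36.6015,  -0.0001,   0.0046,   0.    ]), 'eef_pos': array([ 0.2318, -0.6068,  0.2443]), 'tool_rot': array([-0.0008,  0.9834,  0.1814, -0.0001]), 'wrist_force': array([ 0.5197,  0.361 , -0.2305]), 'moment': array([0.0351, 0.0011, 0.04  ]), 'gripper_force': 0.0, 'width': 0.08475376077266104}
```

View pics/top0.png

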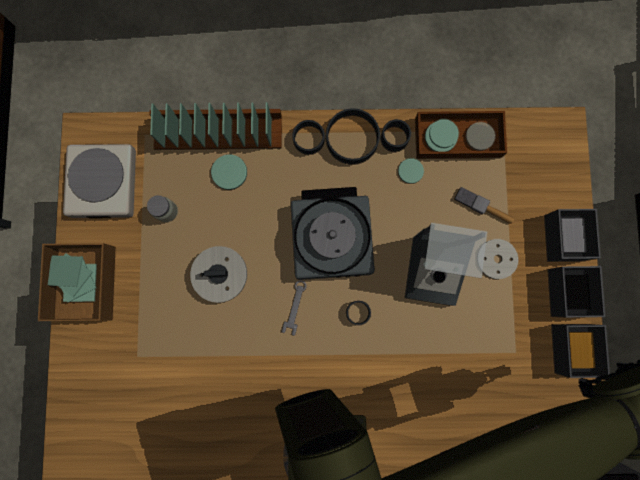

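View pics/side0.png

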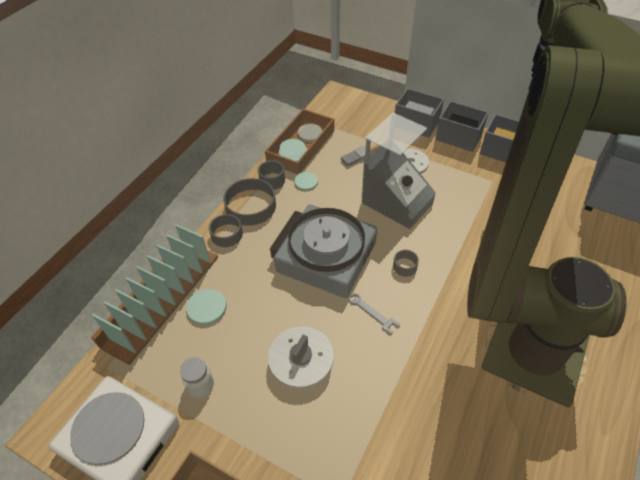

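The top view shows the disc at about (218,274), with its bar grip running toward the lower left. The hub is at about (332,236) with its studs visible, the console at (436,265) and its key at (439,277). The side view agrees: disc (300,357), hub (327,238), key (407,181).

```bash
cat > h.py <<'E'
from workcell import status, read_camera, robot
import cv2,numpy as np
from scipy.spatial.transform import Rotation as R
np.set_printoptions(precision=4,suppress=True)
def ray(c,u,v):
    d=c["pose"][:3,:3]@[(u-c["cx"])/c["fx"],(v-c["cy"])/c["fy"],1]
    return c["pose"][:3,3],d
def at(c,u,v,z):
    o,d=ray(c,u,v); return o+d*(z-o[2])/d[2]
def proj(c,p):
    q=c["pose"][:3,:3].T@(np.asarray(p)-c["pose"][:3,3]); return np.array([c["fx"]*q[0]/q[2]+c["cx"],c["fy"]*q[1]/q[2]+c["cy"]])
def tri(a):
    A=0;b=0
    for c,u,v in a:
        o,d=ray(c,u,v); d=d/np.linalg.norm(d); M=np.eye(3)-np.outer(d,d); A=A+M; b=b+M@o
    return np.linalg.solve(A,b)
def tool():
    s=status.get_state(); w,x,y,z=s["tool_rot"]; return s["eef_pos"],R.from_quat([x,y,z,w])
E
python3 - <<'E'
from h import *
c=read_camera("top");s=read_camera("side")
t=c["color"][:,:,::-1];S=s["color"][:,:,::-1]
f=lambda im,u,v,w,h:cv2.resize(im[v:v+h,u:u+w],(400,300),interpolation=cv2.INTER_CUBIC)
cv2.imwrite("pics/c1.png",np.vstack([np.hstack([f(t,168,229,100,75),f(t,282,196,100,75)]),np.hstack([f(t,390,225,100,75),f(S,357,140,100,75)])]))
print("disc",at(c,218,274,.042),"hub",at(c,332,236,.1),"key",tri([(c,439,277),(s,407,181)]),"hub tri",tri([(c,332,236),(s,327,238)]))
E
```

```text
disc [0.4774 0.2874 0.042 ] hub [ 0.5687 -0.0172  0.1   ] key [ 0.4599 -0.2872  0.1073] hub tri [ 0.5696 -0.0176  0.0875]
```

View pics/c1.png

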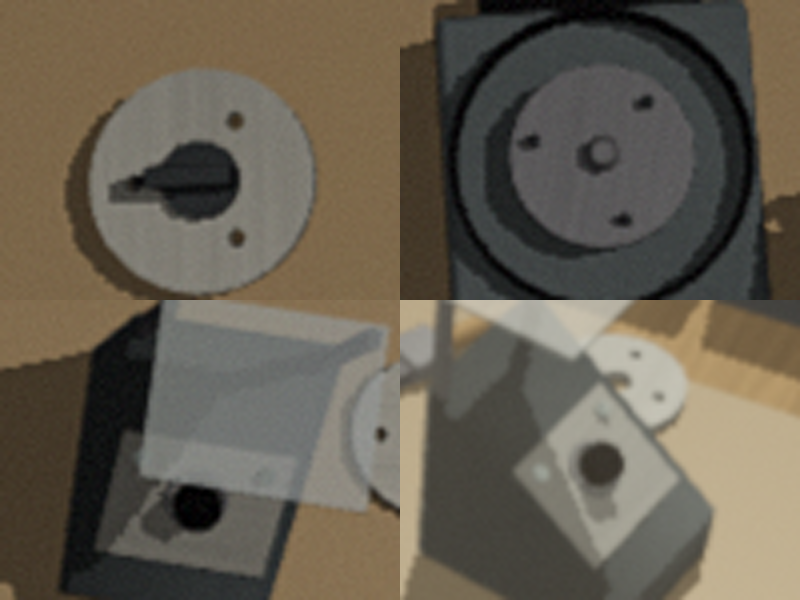

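Run:
```python
from h import *
c=read_camera("top");s=read_camera("side")
T=lambda x,y,u,v,z:at(c,u+x/4-.375,v+y/4-.375,z)
g=lambda x,y,z:T(x,y,168,229,z)
d=g(201,182,.039)   # rim mid
h=[g(235,120,.041),g(237,238,.041)]
print("disc",d,[ (np.linalg.norm((p-d)[:2]),np.degrees(np.arctan2(*(p-d)[1::-1]))) for p in h])
top=g(235,186,.094);print("bar right end",top)
k=lambda x,y,z:T(x-400,y,282,196,z)
st=[k(644,102,.106),k(530,141,.106),k(623,219,.106)]
m=np.mean(st,0);print("hub",m,[ (np.linalg.norm((p-m)[:2]),np.degrees(np.arctan2(*(p-m)[1::-1]))) for p in st], "edge",k(602,156,.1))
a=tri([(c,390+198/4-.4,225+207/4-.4),(s,357+201/4-.4,140+164/4-.4)]);print("key",a)
# console yaw: front plate edge lower-left/right corners in top image
P=g2=lambda x,y,z:T(x,y-300,390,225,z)
print("front edge",P(62,590,.045), "left back/bezel plate", P(105,548,.07),P(263,578,.07))
p,r=tool();print(p,r.as_matrix())
```

```text
disc [0.4773 0.2884 0.039 ] [(np.float64(0.04695376853736464), np.float64(-28.67271120575564)), (np.float64(0.04517767280504869), np.float64(-146.3970975470749))]
bar right end [0.4709 0.2551 0.094 ]
hub [ 0.5728 -0.0155  0.106 ] [(np.float64(0.04450187975265971), np.float64(-41.307869261969614)), (np.float64(0.045102914258275145), np.float64(78.75536333602543)), (np.float64(0.04476259818021829), np.float64(-160.60977552863926))] edge [ 0.5723 -0.0175  0.1   ]
key [ 0.461  -0.2875  0.1082]
front edge [ 0.4112 -0.2093  0.045 ] left back/bezel plate [ 0.4376 -0.2343  0.07  ] [ 0.4172 -0.3362  0.07  ]
[ 0.2318 -0.6071  0.245 ] [[ 0.9342  0.3568 -0.0001]
 [ 0.3568 -0.9342  0.0005]
 [ 0.0001 -0.0005 -1.    ]]
```

The numbers hold up: hole radii are 45–47 mm, the stud circle is 44.5–45.1 mm and the key height is 108 mm. The disc yaw is about 92.5° and the hub yaw about 79°. I'll go up, across, and turn to the bar.

```bash
python3 -m inch '{"translation":[[0,0,-0.057],[0,0,-0.057],[0,0,-0.057]],"delta_rot":[[0,0,0],[0,0,0],[0,0,0]],"grip":[1,1,1]}' >/dev/null
for i in 1 2 3 4 5 6; do python3 -m inch '{"translation":[[0.0365,-0.0499,0],[0.0365,-0.0499,0],[0.0365,-0.0499,0],[0.0365,-0.0499,0],[0.0365,-0.0499,0]],"delta_rot":[[0,0,0],[0,0,0],[0,0,0],[0,0,0],[0,0,0]],"grip":[1,1,1,1,1]}'|tail -c 300; done
for i in 1 2; do python3 -m inch '{"translation":[[0,0,0],[0,0,0],[0,0,0],[0,0,0],[0,0,0]],"delta_rot":[[0,0,-0.25],[0,0,-0.25],[0,0,-0.25],[0,0,-0.25],[0,0,-0.25]],"grip":[1,1,1,1,1]}'|tail -c 300; done
python3 - <<'E'
from h import *
w=read_camera("wrist");cv2.imwrite("pics/w1.png",w["color"][:,:,::-1])
p,r=tool();print(p,r.as_matrix(),status.get_state()["joints"])
E
```

```text
clock: 1.02
eef_pos: [0.2727, -0.4568, 0.3308]
tool_rot: [0.0, 0.983, 0.181, 0.0]
wrist_force: [0.1, 0.1, -0.1]
width: 0.0852
gripper_force: 0.0
clock: 1.43
eef_pos: [0.3134, -0.3076, 0.3309]
tool_rot: [0.0, 0.983, 0.181, 0.0]
wrist_force: [-0.3, 0.5, 0.1]
width: 0.0854
gripper_force: 0.0
clock: 1.85
eef_pos: [0.3541, -0.1585, 0.3311]
tool_rot: [0.0, 0.983, 0.181, 0.0]
wrist_force: [0.2, -0.3, -0.6]
width: 0.0854
gripper_force: 0.0
clock: 2.27
eef_pos: [0.3948, -0.0093, 0.3311]
tool_rot: [0.0, 0.983, 0.181, 0.001]
wrist_force: [1.8, 0.1, -0.3]
width: 0.0853
gripper_force: 0.0
clock: 2.68
eef_pos: [0.4356, 0.1399, 0.3311]
tool_rot: [0.0, 0.983, 0.182, 0.0]
wrist_force: [1.0, -0.1, 1.0]
width: 0.0859
gripper_force: 0.0
clock: 3.1
eef_pos: [0.4764, 0.289, 0.3309]
tool_rot: [0.0, 0.983, 0.182, 0.0]
wrist_force: [1.3, -0.5, -0.1]
width: 0.0855
gripper_force: 0.0
clock: 3.52
eef_pos: [0.4762, 0.2875, 0.3307]
tool_rot: [-0.0, 0.878, 0.478, -0.0]
wrist_force: [-0.0, -0.3, -0.1]
width: 0.0852
gripper_force: 0.0
clock: 3.93
eef_pos: [0.4763, 0.2873, 0.3309]
tool_rot: [0.0, 0.689, 0.725, 0.0]
wrist_force: [0.1, 0.1, 0.4]
width: 0.0855
gripper_force: 0.0
[0.4763 0.2873 0.3309] [[-0.0539  0.9985  0.0001]
 [ 0.9985  0.0539  0.    ]
 [ 0.      0.0001 -1.    ]] [ 0.4463 -0.1235  1.7555  0.      1.5096  0.3924]
```

View pics/w1.png

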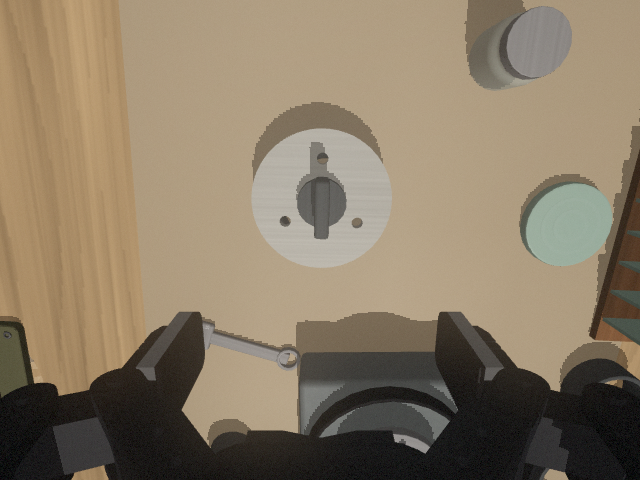

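The wrist view shows the disc centred at about (322,198), with holes at (322,158), (285,222) and (357,223). The bar runs down the image with its lower end at (321,238).

Run:
```python
from h import *
w=read_camera("wrist")
g=w["color"].astype(int)
H=[at(w,u,v,.0415) for u,v in((322,158),(285,222),(357,223))];m=np.mean(H,0)
print(m,[(np.linalg.norm((p-m)[:2]),np.degrees(np.arctan2(*(p-m)[1::-1]))) for p in H])
# plate mask: bright, grey
mask=((g.min(2)>110)&(np.ptp(g,axis=2)<22)).astype(np.uint8);mask[300:]=0
n,l,s,_=cv2.connectedComponentsWithStats(mask);i=l[170,280];
cn=cv2.findContours((l==i).astype(np.uint8),cv2.RETR_EXTERNAL,cv2.CHAIN_APPROX_NONE)[0][0]
e=cv2.fitEllipse(cv2.convexHull(cn));print(e,at(w,*e[0],.042))
b=[at(w,u,v,.094) for u,v in((315,238),(328,238),(315,182),(328,182))];print(np.array(b))
```

```text
[0.4785 0.2851 0.0415] [(np.float64(0.04563308258242149), np.float64(92.30869417760654)), (np.float64(0.04521013900759072), np.float64(-147.40485148002057)), (np.float64(0.04522629211398878), np.float64(-28.012780566695923))]
((321.1487121582031, 197.5583953857422), (138.75064086914062, 139.84432983398438), 79.87124633789062) [0.478  0.2896 0.042 ]
[[0.4736 0.259  0.094 ]
 [0.4861 0.2597 0.094 ]
 [0.4709 0.3124 0.094 ]
 [0.4829 0.313  0.094 ]]
```

```bash
python3 -m inch '{"translation":[[0,0.004,0.064],[0,0,0.064],[0,0,0.064],[0,0,0.064],[0,0,0.064]],"delta_rot":[[0,0,0.028],[0,0,0],[0,0,0],[0,0,0],[0,0,0]],"grip":[1,1,1,1,1]}' |head -5
python3 -m inch '{"translation":[[0,0,0.0485],[0,0,0.0485],[0,0,0.0485],[0,0,0.0485],[0,0,0]],"delta_rot":[[0,0,0],[0,0,0],[0,0,0],[0,0,0],[0,0,0]],"grip":[1,1,1,1,1]}'
for i in 1 2; do python3 -m inch '{"translation":[[0,0,0],[0,0,0],[0,0,0],[0,0,0],[0,0,0]],"delta_rot":[[0,0,0],[0,0,0],[0,0,0],[0,0,0],[0,0,0]],"grip":[-1,-1,-1,-1,-1]}' 80; done
```

```text
clock: 4.45
eef_pos: [0.4782, 0.2874, 0.1696]
tool_rot: [0.0, 0.698, 0.716, 0.0]
wrist_force: [1.3, 0.2, 1.1]
width: 0.0856
clock: 4.87
eef_pos: [0.4747, 0.2856, 0.0683]
tool_rot: [-0.002, 0.698, 0.717, -0.005]
wrist_force: [-1.3, -0.8, -0.6]
width: 0.0855
gripper_force: 0.0
clock: 5.28
eef_pos: [0.4793, 0.2879, 0.0755]
tool_rot: [0.0, 0.697, 0.718, 0.001]
wrist_force: [0.1, 0.2, -1.0]
width: 0.0251
gripper_force: 0.0
clock: 5.7
eef_pos: [0.479, 0.2878, 0.0752]
tool_rot: [0.0, 0.696, 0.718, 0.001]
wrist_force: [-1.4, 0.1, 6.1]
width: 0.013
gripper_force: 80.0
```

```bash
python3 -m inch '{"translation":[[0,0,-0.01],[0,0,-0.03],[0,0,-0.05],[0,0,-0.05],[0,0,-0.05]],"delta_rot":[[0,0,0],[0,0,0],[0,0,0],[0,0,0],[0,0,0]],"grip":[-1,-1,-1,-1,-1]}' 
for i in 1 2; do python3 -m inch '{"translation":[[0,0,-0.04],[0,0,-0.04],[0,0,-0.04],[0,0,-0.04],[0,0,-0.03]],"delta_rot":[[0,0,0],[0,0,0],[0,0,0],[0,0,0],[0,0,0]],"grip":[-1,-1,-1,-1,-1]}' |tail -6; done
for i in 1 2 3 4; do python3 -m inch '{"translation":[[-0.045,0.008,0],[-0.045,0.008,0],[-0.045,0.008,0],[-0.045,0.008,0],[-0.045,0.008,0]],"delta_rot":[[0,0,0],[0,0,0],[0,0,0],[0,0,0],[0,0,0]],"grip":[-1,-1,-1,-1,-1]}'|tail -5; done
python3 -m inch '{"translation":[[0,0,0],[0,0,0],[0,0,0],[0,0,0],[0,0,0]],"delta_rot":[[0,0,0.117],[0,0,0.117],[0,0,0.117],[0,0,0.117],[0,0,0]],"grip":[-1,-1,-1,-1,-1]}'
python3 - <<'E'
from h import *
w=read_camera("wrist");cv2.imwrite("pics/w2.png",w["color"][:,:,::-1])
p,r=tool();print(p,r.as_matrix())
E
```

```text
clock: 6.12
eef_pos: [0.4765, 0.2866, 0.1671]
tool_rot: [-0.001, 0.696, 0.718, -0.002]
wrist_force: [0.1, -0.8, -6.6]
width: 0.0128
gripper_force: 78.5
clock: 6.53
eef_pos: [0.4775, 0.2871, 0.2634]
tool_rot: [-0.0, 0.696, 0.718, -0.001]
wrist_force: [0.6, 0.7, -6.4]
width: 0.013
gripper_force: 78.7
clock: 6.95
eef_pos: [0.4778, 0.2872, 0.3584]
tool_rot: [-0.0, 0.696, 0.718, -0.001]
wrist_force: [0.4, -0.6, -5.5]
width: 0.0129
gripper_force: 78.7
eef_pos: [0.501, 0.1745, 0.3568]
tool_rot: [-0.001, 0.696, 0.718, -0.001]
wrist_force: [0.8, 0.2, -6.4]
width: 0.0131
gripper_force: 78.6
eef_pos: [0.5244, 0.0626, 0.3569]
tool_rot: [-0.001, 0.696, 0.718, -0.001]
wrist_force: [0.1, 0.2, -6.5]
width: 0.013
gripper_force: 78.6
eef_pos: [0.5478, -0.0491, 0.3568]
tool_rot: [-0.001, 0.696, 0.718, -0.001]
wrist_force: [0.2, -0.4, -6.9]
width: 0.0131
gripper_force: 78.6
eef_pos: [0.5712, -0.1609, 0.3567]
tool_rot: [-0.002, 0.696, 0.718, -0.001]
wrist_force: [0.6, 0.4, -6.4]
width: 0.0129
gripper_force: 78.6
clock: 9.03
eef_pos: [0.5711, -0.1599, 0.3567]
tool_rot: [-0.002, 0.776, 0.631, -0.001]
wrist_force: [-0.6, -0.7, -6.8]
width: 0.0131
gripper_force: 78.6
[ 0.5712 -0.1598  0.3569] [[ 0.2015  0.9795 -0.0031]
 [ 0.9795 -0.2015  0.0012]
 [ 0.0005 -0.0033 -1.    ]]
```

View pics/w2.png

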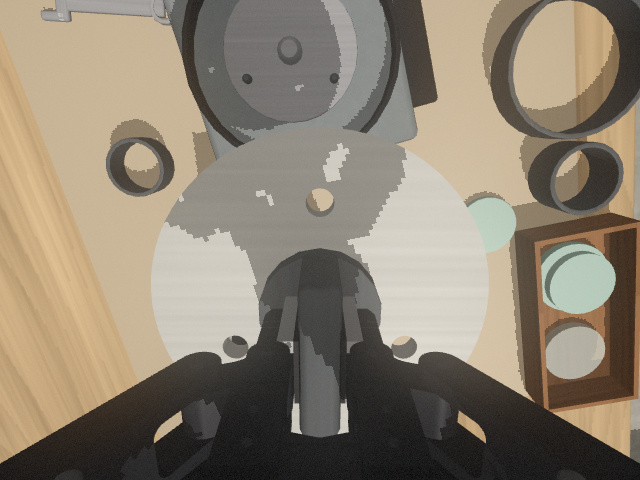

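The wrist view shows the disc held level, with holes at (320,203), (236,347) and (404,347). Beyond it is the hub, with its spigot at (289,48) and two studs at (247,78) and (334,78).

Run:
```python
from h import *
w=read_camera("wrist");p,r=tool()
A=lambda v:np.degrees(np.arctan2(v[1],v[0]))
zt=p[2]-.0452+.012
H=[at(w,u,v,zt-.001) for u,v in((320,203),(236,347),(404,347))];m=np.mean(H,0)
print("disc",m,"tcp",p,[(np.linalg.norm((q-m)[:2]),A(q-m)) for q in H],"tool x",A(r.as_matrix()[:2,0]))
S=[at(w,u,v,.107) for u,v in((247,78),(334,78))]
sp=at(w,289,46,.114);d=S[1]-S[0];mid=(S[0]+S[1])/2
n=np.array([-d[1],d[0],0])/np.linalg.norm(d)
c=mid+n*.0225
print("studdist",np.linalg.norm(d),"centre from studs",c,"spigot",sp,"yaw of far stud",A(n), [A(q-c) for q in S])
cv2.imwrite("pics/w2c.png",cv2.resize(w["color"][0:120,200:380,::-1],(800,533),interpolation=cv2.INTER_CUBIC))
```

```text
disc [ 0.571  -0.1619  0.3231] tcp [ 0.5713 -0.1598  0.3573] [(np.float64(0.044873686698881636), np.float64(78.37925226416257)), (np.float64(0.04490577531980666), np.float64(-161.53151788576164)), (np.float64(0.04482918285612683), np.float64(-41.540599261284136))] tool x 78.39398395033456
studdist 0.07723882041567855 centre from studs [ 0.5732 -0.0192  0.107 ] spigot [ 0.5733 -0.0172  0.114 ] yaw of far stud 78.3617419317897 [np.float64(-161.41281300422878), np.float64(-41.86370313219188)]
```

View pics/w2c.png

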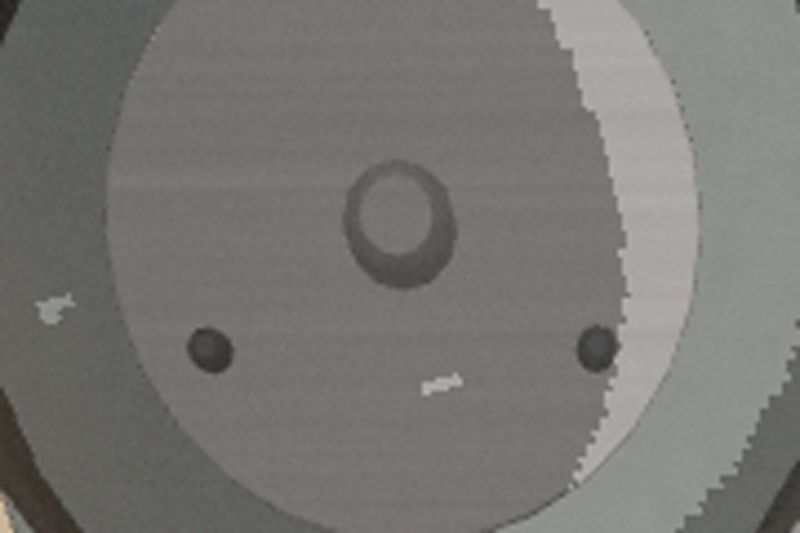

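```bash
for i in 1 2; do python3 -m inch '{"translation":[[0.035,-0.0066,0],[0.035,-0.0066,0],[0.035,-0.0066,0],[0.035,-0.0066,0],[0,0,0]],"delta_rot":[[0,0,0],[0,0,0],[0,0,0],[0,0,0],[0,0,0]],"grip":[-1,-1,-1,-1,-1]}'|head -3; done
for i in 1 2; do python3 -m inch '{"translation":[[0,0,0.0437],[0,0,0.0437],[0,0,0.0437],[0,0,0.0437],[0,0,0]],"delta_rot":[[0,0,0],[0,0,0],[0,0,0],[0,0,0],[0,0,0]],"grip":[-1,-1,-1,-1,-1]}'; done
python3 - <<'E'
from h import *
f=lambda im,u,v,w,h:cv2.resize(im[v:v+h,u:u+w],(400,300),interpolation=cv2.INTER_CUBIC)
t=read_camera("top");s=read_camera("side");w=read_camera("wrist")
p,r=tool();print(p,r.as_matrix())
cv2.imwrite("pics/c3.png",np.hstack([f(t["color"],262,176,140,105),f(s["color"],262,180,140,105)])[:,:,::-1])
np.savez("c3.npz",p=p)
E
```

```text
clock: 9.55
eef_pos: [0.5728, -0.0858, 0.3583]
tool_rot: [-0.001, 0.774, 0.633, 0.0]
clock: 9.97
eef_pos: [0.574, -0.015, 0.3584]
tool_rot: [-0.001, 0.774, 0.633, 0.0]
clock: 10.38
eef_pos: [0.5713, -0.0178, 0.2648]
tool_rot: [-0.004, 0.775, 0.632, -0.004]
wrist_force: [-1.4, 0.4, -8.0]
width: 0.0133
gripper_force: 78.7
clock: 10.8
eef_pos: [0.5715, -0.0177, 0.1795]
tool_rot: [-0.003, 0.775, 0.632, -0.003]
wrist_force: [-1.8, -1.1, -8.4]
width: 0.0126
gripper_force: 79.1
[ 0.5753 -0.0179  0.186 ] [[ 0.2025  0.9793  0.0022]
 [ 0.9793 -0.2025 -0.0004]
 [ 0.      0.0023 -1.    ]]
```

View pics/c3.png

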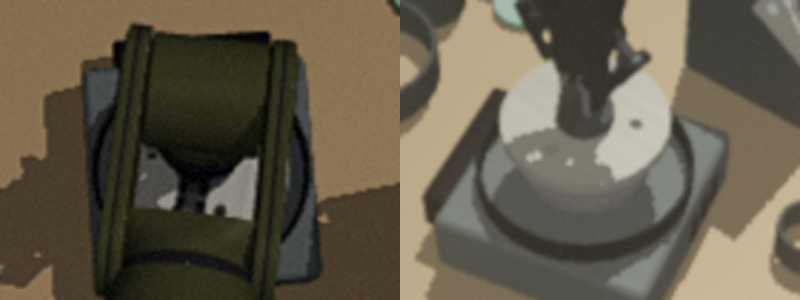

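The side view shows the disc held over the hub with its rim spanning crop x 500–671. I'll fit projected circles to the hub seat (earlier pictures) and the disc rim (now) in the same cameras, so that bias cancels.

```bash
cat > fit.py <<'E'
from h import *
a=np.linspace(0,2*np.pi,240,endpoint=False)
def prof(c,im,x,y,z,r):
    P=np.c_[x+r*np.cos(a),y+r*np.sin(a),0*a+z]
    q=(P-c["pose"][:3,3])@c["pose"][:3,:3]
    u=(c["fx"]*q[:,0]/q[:,2]+c["cx"]).astype(np.float32);v=(c["fy"]*q[:,1]/q[:,2]+c["cy"]).astype(np.float32)
    val=cv2.remap(im,u[None],v[None],cv2.INTER_LINEAR,borderValue=float("nan"))[0]
    return val
def fit(c,im,x0,y0,z,r,sgn=0,R0=.008,frac=1):
    g=cv2.cvtColor(im,cv2.COLOR_RGB2GRAY).astype(np.float32);best=[]
    for dx in np.arange(-R0,R0+1e-9,.0005):
        for dy in np.arange(-R0,R0+1e-9,.0005):
            d=prof(c,g,x0+dx,y0+dy,z,r-.0012)-prof(c,g,x0+dx,y0+dy,z,r+.0012)
            d=np.clip(np.abs(d),0,25)
            best.append((np.nanmean(d),x0+dx,y0+dy))
    best.sort(reverse=True);return np.array(best[:3])
E
python3 - <<'E'
from fit import *
t=read_camera("top");s=read_camera("side");w=read_camera("wrist");p,r=tool()
L=lambda n:cv2.imread(n)[:,:,::-1].copy()
print("hub side",fit(s,L("pics/side0.png"),.572,-.017,.1,.06))
print("hub top",fit(t,L("pics/top0.png"),.572,-.017,.1,.06))
print("spigot-top top",fit(t,L("pics/top0.png"),.572,-.017,.116,.007))
print("tcp",p,"disc side",fit(s,s["color"],p[0],p[1],p[2]-.0452+.012,.075))
print("disc top",fit(t,t["color"],p[0],p[1],p[2]-.0452+.012,.075))
print("disc wrist",fit(w,w["color"],p[0],p[1],p[2]-.0452+.012,.075))
print("disc0 side",fit(s,L("pics/side0.png"),.478,.287,.042,.075),"disc0 top",fit(t,L("pics/top0.png"),.478,.287,.042,.075))
E
```

```text
hub side [[19.244   0.5735 -0.0215]
 [19.1524  0.5735 -0.022 ]
 [19.0997  0.574  -0.0215]]
hub top [[16.5814  0.573  -0.017 ]
 [16.3978  0.5735 -0.017 ]
 [16.3332  0.573  -0.0175]]
spigot-top top [[19.5949  0.572  -0.017 ]
 [19.5529  0.5725 -0.017 ]
 [19.5225  0.5725 -0.0165]]
tcp [ 0.5758 -0.0178  0.1869] disc side [[11.6695  0.5763 -0.0223]
 [11.6559  0.5763 -0.0228]
 [11.6522  0.5768 -0.0228]]
disc top [[ 5.9458  0.5833 -0.0208]
 [ 5.942   0.5833 -0.0203]
 [ 5.9358  0.5833 -0.0108]]
disc wrist [[16.0152  0.5758 -0.0188]
 [15.9958  0.5758 -0.0203]
 [15.9595  0.5763 -0.0198]]
disc0 side [[13.9155  0.479   0.2835]
 [13.8756  0.479   0.283 ]
 [13.8357  0.4795  0.283 ]] disc0 top [[18.1335  0.4785  0.2885]
 [17.9651  0.478   0.2885]
 [17.9092  0.4785  0.288 ]]
```

```bash
python3 -m inch '{"translation":[[0.0008,-0.0058,0.012],[0,0,0.012],[0,0,0.012],[0,0,0],[0,0,0]],"delta_rot":[[0,0,0],[0,0,0],[0,0,0],[0,0,0],[0,0,0]],"grip":[-1,-1,-1,-1,-1]}'|head -4
python3 -m inch '{"translation":[[0,0,0.006],[0,0,0.006],[0,0,0.006],[0,0,0],[0,0,0]],"delta_rot":[[0,0,0],[0,0,0],[0,0,0],[0,0,0],[0,0,0]],"grip":[-1,-1,-1,-1,-1]}'|head -4
python3 - <<'E'
from fit import *
s=read_camera("side");p,r=tool();st=status.get_state()
print("tcp",p,"disc side",fit(s,s["color"],p[0],p[1],p[2]-.0452+.012,.075),r.as_matrix()[:,2],st["wrist_force"],st["moment"])
E
```

```text
clock: 11.52
eef_pos: [0.5708, -0.0164, 0.1649]
tool_rot: [-0.001, 0.775, 0.631, -0.001]
wrist_force: [0.3, -0.4, -5.8]
clock: 11.93
eef_pos: [0.5714, -0.0165, 0.1567]
tool_rot: [-0.0, 0.775, 0.631, -0.0]
wrist_force: [-0.3, 0.2, -6.5]
tcp [ 0.5715 -0.0166  0.1569] disc side [[15.722   0.5715 -0.0211]
 [15.7158  0.571  -0.0211]
 [15.6996  0.5715 -0.0206]] [-0.0002  0.     -1.    ] [ 0.1808  0.4143 -6.0289] [-0.0362 -0.0004  0.0229]
```

```bash
python3 -m inch '{"translation":[[0,0.0042,0],[0,0,0],[0,0,0.002],[0,0,0],[0,0,0]],"delta_rot":[[0,0,0],[0,0,0],[0,0,0],[0,0,0],[0,0,0]],"grip":[-1,-1,-1,-1,-1]}'|head -4
python3 - <<'E'
from fit import *
s=read_camera("side");p,r=tool();st=status.get_state()
print("tcp",p,"disc side",fit(s,s["color"],p[0],p[1],p[2]-.0452+.012,.075),r.as_matrix()[:,2],st["wrist_force"],st["moment"])
E
```

```text
clock: 12.4
eef_pos: [0.5735, -0.017, 0.1559]
tool_rot: [-0.0, 0.775, 0.631, -0.0]
wrist_force: [0.4, 0.1, -6.9]
tcp [ 0.5735 -0.017   0.156 ] disc side [[15.7782  0.5735 -0.021 ]
 [15.7638  0.5735 -0.0215]
 [15.729   0.574  -0.021 ]] [-0.0001  0.     -1.    ] [ 0.7809 -0.129  -6.4719] [ 0.0232  0.0057 -0.0159]
```

Side-camera bias cancelled, the disc is now on the hub axis to within about 0.5 mm. I'll lower it in small steps and watch the force.

```bash
for i in 1 2 3; do python3 -m inch '{"translation":[[0,0,0.002],[0,0,0.002],[0,0,0.002],[0,0,0],[0,0,0]],"delta_rot":[[0,0,0],[0,0,0],[0,0,0],[0,0,0],[0,0,0]],"grip":[-1,-1,-1,-1,-1]}'|head -4; done
```

```text
clock: 12.87
eef_pos: [0.5734, -0.017, 0.1528]
tool_rot: [-0.0, 0.775, 0.631, -0.0]
wrist_force: [-0.3, 0.1, -6.8]
clock: 13.28
eef_pos: [0.5735, -0.0169, 0.1498]
tool_rot: [-0.0, 0.775, 0.631, -0.0]
wrist_force: [-0.7, 0.5, -6.2]
clock: 13.7
eef_pos: [0.5735, -0.017, 0.1469]
tool_rot: [-0.0, 0.775, 0.631, -0.0]
wrist_force: [-0.5, 0.5, -5.8]
```

```bash
for i in 1 2; do python3 -m inch '{"translation":[[0,0,0.002],[0,0,0],[0,0,0]],"delta_rot":[[0,0,0],[0,0,0],[0,0,0]],"grip":[-1,-1,-1]}'|head -4; done
```

```text
clock: 13.95
eef_pos: [0.5735, -0.017, 0.146]
tool_rot: [-0.0, 0.775, 0.631, -0.0]
wrist_force: [-0.7, 0.5, -6.2]
clock: 14.2
eef_pos: [0.5738, -0.017, 0.1453]
tool_rot: [0.0, 0.775, 0.631, 0.0]
wrist_force: [-0.7, -1.0, -5.3]
```

```bash
python3 -m inch '{"translation":[[0,0,0.001],[0,0,0],[0,0,0]],"delta_rot":[[0,0,0],[0,0,0],[0,0,0]],"grip":[-1,-1,-1]}'|head -4
python3 -m inch '{"translation":[[0,0,0.001],[0,0,0],[0,0,0]],"delta_rot":[[0,0,0],[0,0,0],[0,0,0]],"grip":[-1,-1,-1]}'|head -4
```

```text
clock: 14.45
eef_pos: [0.5738, -0.017, 0.1452]
tool_rot: [0.0, 0.775, 0.631, 0.0]
wrist_force: [-2.3, 0.1, -1.4]
clock: 14.7
eef_pos: [0.5738, -0.017, 0.1452]
tool_rot: [0.0, 0.775, 0.631, 0.0]
wrist_force: [-5.0, 1.1, 5.0]
```

The underside lies on the seat (TCP 0.1452, as predicted). I'll let go and go up.

```bash
for i in 1 2; do python3 -m inch '{"translation":[[0,0,0],[0,0,0],[0,0,0],[0,0,0],[0,0,0]],"delta_rot":[[0,0,0],[0,0,0],[0,0,0],[0,0,0],[0,0,0]],"grip":[1,1,1,1,1]}'; done
for i in 1 2; do python3 -m inch '{"translation":[[0,0,-0.03],[0,0,-0.05],[0,0,-0.05],[0,0,-0.05],[0,0,-0.02]],"delta_rot":[[0,0,0],[0,0,0],[0,0,0],[0,0,0],[0,0,0]],"grip":[1,1,1,1,1]}'|head -4;done
python3 - <<'E'
from fit import *
s=read_camera("side");p,r=tool();w=read_camera("wrist");print(p,r.as_matrix())
print("disc side",fit(s,s["color"],.5735,-.0215,.112,.075),"10mm high?",fit(s,s["color"],.5735,-.0215,.122,.075)[0],"z=.107",fit(s,s["color"],.5735,-.0215,.107,.075)[0],"wrist",fit(w,w["color"],.5735,-.017,.112,.075))
E
```

```text
clock: 15.12
eef_pos: [0.5737, -0.017, 0.144]
tool_rot: [0.0, 0.775, 0.631, 0.0]
wrist_force: [0.1, -0.2, -1.5]
width: 0.0728
gripper_force: 0.0
clock: 15.53
eef_pos: [0.5736, -0.017, 0.144]
tool_rot: [-0.0, 0.775, 0.631, 0.0]
wrist_force: [-0.0, -0.1, -0.6]
width: 0.0853
gripper_force: 0.0
clock: 15.95
eef_pos: [0.5752, -0.0171, 0.2484]
tool_rot: [0.002, 0.775, 0.631, 0.002]
wrist_force: [0.3, -1.0, 1.4]
clock: 16.37
eef_pos: [0.5745, -0.0171, 0.3476]
tool_rot: [0.002, 0.775, 0.631, 0.002]
wrist_force: [0.2, -0.2, 1.3]
[ 0.5749 -0.0171  0.3486] [[ 0.2026  0.9792  0.0069]
 [ 0.9793 -0.2026 -0.0008]
 [ 0.0006  0.0069 -1.    ]]
disc side [[24.8335  0.5745 -0.0215]
 [24.8273  0.574  -0.022 ]
 [24.8269  0.574  -0.0215]] 10mm high? [24.8816  0.57   -0.0145] z=.107 [24.7592  0.5765 -0.025 ] wrist [[25.      0.5745 -0.019 ]
 [25.      0.5745 -0.0195]
 [25.      0.574  -0.0185]]
```

The disc is home: its position fits the 0.112 m plane and the hub centre. Next I'll move back clear of the hood and work out the turn to the key axis.

```bash
for i in 1 2; do python3 -m inch '{"translation":[[-0.0245,-0.0477,0],[-0.0245,-0.0477,0],[-0.0245,-0.0477,0],[0,0,0]],"delta_rot":[[0,0,0],[0,0,0],[0,0,0],[0,0,0]],"grip":[-1,-1,-1,-1]}' 30|head -3;done
cat > goal.py <<'E'
from h import *
th=np.radians(-11.3)
def Rd():
    z=np.array([np.cos(th)*np.sin(np.radians(35)),np.sin(th)*np.sin(np.radians(35)),-np.cos(np.radians(35))])
    x=np.array([-np.sin(th),np.cos(th),0]); return R.from_matrix(np.c_[x,np.cross(z,x),z])
def go(target=None):
    p,r=tool();rv=(r.inv()*Rd()).as_rotvec()
    print("tcp",p,"rotvec left (norm units)",rv/.5)
    if target is not None: print("shift (norm units)",r.inv().apply(np.array(target)-p)/.5)
E
python3 -c "
from goal import *
go();print(status.get_state()['joints'],Rd().as_matrix())"
```

```text
clock: 16.8
eef_pos: [0.4926, -0.0389, 0.3411]
tool_rot: [-0.002, 0.776, 0.631, -0.002]
clock: 17.13
eef_pos: [0.4158, -0.0604, 0.3419]
tool_rot: [-0.001, 0.776, 0.631, -0.001]
tcp [ 0.4158 -0.0604  0.3419] rotvec left (norm units) [-1.2276  0.0061 -0.0159]
[-0.2717 -0.4492  1.9954 -0.0007  1.5983 -0.0662] [[ 0.1959  0.8033  0.5625]
 [ 0.9806 -0.1605 -0.1124]
 [ 0.      0.5736 -0.8192]]
```

```bash
for i in 1 2; do python3 -m inch '{"translation":[[0,0,0],[0,0,0],[0,0,0],[0,0,0]],"delta_rot":[[-0.2046,0.001,-0.003],[-0.2046,0.001,-0.003],[-0.2046,0.001,-0.003],[0,0,0]],"grip":[-1,-1,-1,-1]}'|head -3;done
for i in 1 2; do python3 -m inch '{"translation":[[-0.0534,-0.0153,0.0232],[-0.0534,-0.0153,0.0232],[-0.0534,-0.0153,0.0232],[-0.0534,-0.0153,0.0232],[0,0,0]],"delta_rot":[[0,0,0],[0,0,0],[0,0,0],[0,0,0],[0,0,0]],"grip":[-1,-1,-1,-1,-1]}'|head -3;done
python3 - <<'E'
from goal import *
go()
st=status.get_state();print(st["joints"],st["width"])
w=read_camera("wrist");cv2.imwrite("pics/w4.png",w["color"][:,:,::-1]);print(w["pose"])
E
```

```text
clock: 17.47
eef_pos: [0.4171, -0.0594, 0.3414]
tool_rot: [0.118, 0.765, 0.626, 0.097]
clock: 17.8
eef_pos: [0.4172, -0.0594, 0.3402]
tool_rot: [0.232, 0.737, 0.606, 0.191]
clock: 18.22
eef_pos: [0.3979, -0.1685, 0.2838]
tool_rot: [0.229, 0.74, 0.603, 0.189]
clock: 18.63
eef_pos: [0.3795, -0.2723, 0.2289]
tool_rot: [0.229, 0.739, 0.604, 0.191]
tcp [ 0.3795 -0.2723  0.2289] rotvec left (norm units) [-0.0095 -0.0088 -0.0082]
[-0.9681 -0.621   2.3649  0.4958  0.9991 -0.9555] 0.00013027092399775888
[[ 0.8052 -0.3469  0.4809  0.3218]
 [-0.1645 -0.9099 -0.3809 -0.1877]
 [ 0.5697  0.2276 -0.7897  0.3342]
 [ 0.      0.      0.      1.    ]]
```

View pics/w4.png

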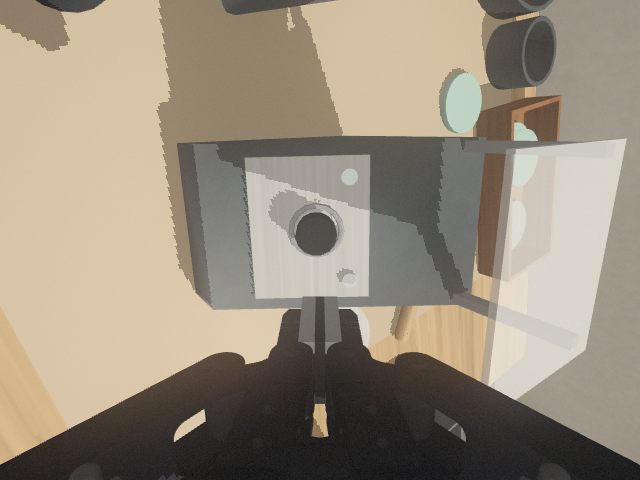

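The wrist view looks along the key axis: the cap centre is at (316,233), the plate edges are nearly square to the picture, and the closed fingertips are at about (320,300).

Run:
```python
from goal import *
w=read_camera("wrist");t=read_camera("top");s=read_camera("side")
k=at(w,316.5,233,.110);print("key wrist",k,"tri3",tri([(w,316.5,233),(t,439,276.4),(s,406.9,180.6)]),"tips",robot.tips_ahead)
z=Rd().as_matrix()[:,2]
# console yaw from plate edges in the sloping plane through key base
def pl(u,v,off):
    o,d=ray(w,u,v);q=k+z*off;return o+d*((q-o)@z)/(d@z)
for a,b in(((250,157),(255,298)),((370,155),(369,297))):
    e=pl(*a,.02)-pl(*b,.02);print(e,np.degrees(np.arctan2(-e[0],e[1])))
m=np.array([.5625,-.1124,-.8192])
go(k-m*.034)
```

```text
key wrist [ 0.4595 -0.2853  0.11  ] tri3 [ 0.4608 -0.2867  0.1085] tips 0.014
[0.0231 0.1085 0.001 ] -12.030324422670594
[ 0.0195  0.1097 -0.0016] -10.092630853670471
tcp [ 0.3813 -0.2698  0.2333] rotvec left (norm units) [ 0.0043 -0.0066  0.005 ]
shift (norm units) [-0.0004 -0.0114  0.2255]
```

```bash
python3 -m inch '{"translation":[[0,-0.004,0.045],[0,-0.004,0.045],[0,-0.003,0.045],[0,0,0.045],[0,0,0.04]],"delta_rot":[[0,0,0],[0,0,0],[0,0,0],[0,0,0],[0,0,0]],"grip":[-1,-1,-1,-1,-1]}'|head -4
python3 -m inch '{"translation":[[0,0,0],[0,0,0],[0,0,0],[0,0,0],[0,0,0]],"delta_rot":[[0,0,0],[0,0,0],[0,0,0],[0,0,0],[0,0,0]],"grip":[-1,-1,-1,-1,-1]}'
python3 - <<'E'
from goal import *
m=np.array([.5625,-.1124,-.8192]);k=np.array([.460,-.286,.110])
go(k-m*.014)
st=status.get_state();print(st["joints"],st["wrist_force"],st["wrist_force"]@m)
w=read_camera("wrist");cv2.imwrite("pics/w5.png",w["color"][120:420,160:480,::-1])
E
```

```text
clock: 19.25
eef_pos: [0.44, -0.2804, 0.14]
tool_rot: [0.234, 0.735, 0.606, 0.192]
wrist_force: [-1.2, 0.3, 0.4]
clock: 19.67
eef_pos: [0.4387, -0.282, 0.1418]
tool_rot: [0.235, 0.736, 0.605, 0.192]
wrist_force: [0.1, -0.3, -0.1]
width: 0.0001
gripper_force: 0.0
tcp [ 0.4387 -0.282   0.1418] rotvec left (norm units) [ 0.011  -0.      0.0062]
shift (norm units) [ 0.0005 -0.0012  0.0489]
[-0.8551 -0.3619  2.3572  0.567   0.7184 -1.0127] [ 0.0916 -0.2803 -0.0807] 0.1491048452623931
```

View pics/w5.png

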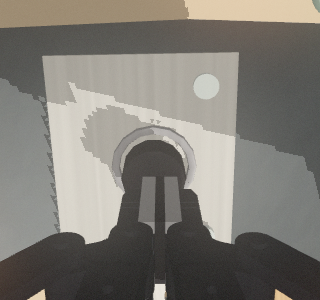

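The tips stand over the cap and are centred to within about 1–2 mm sideways. I'll come in until the force shows contact.

```bash
python3 -m inch '{"translation":[[0,0,0.008],[0,0,0.008],[0,0,0.008],[0,0,0.008],[0,0,0]],"delta_rot":[[0,0,0],[0,0,0],[0,0,0],[0,0,0],[0,0,0]],"grip":[-1,-1,-1,-1,-1]}'|head -4
for i in 1 2 3 4 5; do python3 -m inch '{"translation":[[0,0,0.002],[0,0,0.002],[0,0,0]],"delta_rot":[[0,0,0],[0,0,0],[0,0,0]],"grip":[-1,-1,-1]}'>/dev/null
python3 -c "
from h import *
m=np.array([.5625,-.1124,-.8192]);st=status.get_state();print(st['clock'],(np.array([.460,-.286,.110])-st['eef_pos'])@m-.014,-st['wrist_force']@m)"; done
```

```text
clock: 20.13
eef_pos: [0.4473, -0.283, 0.1254]
tool_rot: [0.232, 0.737, 0.605, 0.192]
wrist_force: [0.6, 0.3, 0.3]
20.3833 0.004899379344614043 -0.35433604638152844
20.6333 0.0030188885828037696 -0.18520588373125935
20.8833 0.0010683890202676915 1.2961555023347697
21.1333 -0.000963231425072042 2.0079671612145957
21.3833 -0.0029496023995629894 2.6709119689384297
```

```bash
for i in 1; do python3 -m inch '{"translation":[[0,0,0.001],[0,0,0.001],[0,0,0]],"delta_rot":[[0,0,0],[0,0,0],[0,0,0]],"grip":[-1,-1,-1]}'>/dev/null
python3 -c "
from h import *
m=np.array([.5625,-.1124,-.8192]);st=status.get_state();print(st['clock'],(np.array([.460,-.286,.110])-st['eef_pos'])@m-.014,-st['wrist_force']@m)"; done
python3 -m inch '{"translation":[[0,0,0.001],[0,0,0],[0,0,0]],"delta_rot":[[0,0,0],[0,0,0],[0,0,0]],"grip":[-1,-1,-1]}'>/dev/null
python3 -c "
from h import *
m=np.array([.5625,-.1124,-.8192]);st=status.get_state();print(st['clock'],(np.array([.460,-.286,.110])-st['eef_pos'])@m-.014,-st['wrist_force']@m)"
```

```text
21.6333 -0.0038794714877210604 3.5312807949826484
21.8833 -0.004172299406448527 7.476955906750916
```

The stop is felt at 7.5 N with the travel where the click should be. I'll hold there for about a second.

```bash
for i in 1 2 3; do python3 -m inch '{"translation":[[0,0,0],[0,0,0],[0,0,0],[0,0,0],[0,0,0]],"delta_rot":[[0,0,0],[0,0,0],[0,0,0],[0,0,0],[0,0,0]],"grip":[-1,-1,-1,-1,-1]}'>/dev/null
python3 -c "
from h import *
m=np.array([.5625,-.1124,-.8192]);st=status.get_state();print(st['clock'],(np.array([.460,-.286,.110])-st['eef_pos'])@m-.014,-st['wrist_force']@m)"; done
```

```text
22.3 -0.0041633594522690175 7.179092702460255
22.7167 -0.004146330284695812 7.122885524230242
23.1333 -0.004152136425368833 7.603796810268611
```

```bash
python3 -m inch '{"translation":[[0,0,0.003],[0,0,0.003],[0,0,0.003],[0,0,0],[0,0,0]],"delta_rot":[[0,0,0],[0,0,0],[0,0,0],[0,0,0],[0,0,0]],"grip":[-1,-1,-1,-1,-1]}'>/dev/null
python3 -c "
from h import *
m=np.array([.5625,-.1124,-.8192]);st=status.get_state();print(st['clock'],(np.array([.460,-.286,.110])-st['eef_pos'])@m-.014,-st['wrist_force']@m)"
python3 -m inch '{"translation":[[0,0,0.001],[0,0,0.001],[0,0,0],[0,0,0],[0,0,0]],"delta_rot":[[0,0,0],[0,0,0],[0,0,0],[0,0,0],[0,0,0]],"grip":[-1,-1,-1,-1,-1]}'>/dev/null
python3 -c "
from h import *
m=np.array([.5625,-.1124,-.8192]);st=status.get_state();print(st['clock'],(np.array([.460,-.286,.110])-st['eef_pos'])@m-.014,-st['wrist_force']@m)"
```

```text
23.55 -0.008579910023735149 10.036111667568193
23.9667 -0.009232909194101774 16.767150029835744
```

The hard stop is reached 5.1 mm past the click at 16.8 N. Now I'll back off along the axis.

```bash
python3 -m inch '{"translation":[[0,0,0],[0,0,-0.006],[0,0,-0.012],[0,0,-0.02],[0,0,-0.03]],"delta_rot":[[0,0,0],[0,0,0],[0,0,0],[0,0,0],[0,0,0]],"grip":[-1,-1,-1,-1,-1]}'|head -4
for i in 1 2; do python3 -m inch '{"translation":[[0,0,-0.03],[0,0,-0.03],[0,0,-0.03],[0,0,-0.01],[0,0,0]],"delta_rot":[[0,0,0],[0,0,0],[0,0,0],[0,0,0],[0,0,0]],"grip":[-1,-1,-1,-1,-1]}';done
python3 - <<'E'
from fit import *
for i in range(6): s=read_camera("side")
t=read_camera("top")
print("disc side",fit(s,s["color"],.5735,-.0215,.112,.075)[0])
cv2.imwrite("pics/e.png",np.hstack([cv2.resize(t["color"],(400,300)),cv2.resize(s["color"],(400,300))])[:,:,::-1]);print(status.get_state()["wrist_force"])
E
```

```text
clock: 24.38
eef_pos: [0.4371, -0.2808, 0.1394]
tool_rot: [0.232, 0.737, 0.606, 0.192]
wrist_force: [0.4, 0.5, -0.6]
clock: 24.8
eef_pos: [0.4096, -0.2765, 0.1828]
tool_rot: [0.235, 0.736, 0.605, 0.192]
wrist_force: [0.3, -0.8, -0.4]
width: -0.0002
gripper_force: 0.0
clock: 25.22
eef_pos: [0.3814, -0.2708, 0.223]
tool_rot: [0.234, 0.736, 0.605, 0.192]
wrist_force: [-0.2, 0.3, -0.8]
width: 0.0001
gripper_force: 0.0
disc side [24.8148  0.574  -0.0215]
[ 0.8182 -0.1113  0.2576]
```

View pics/e.png

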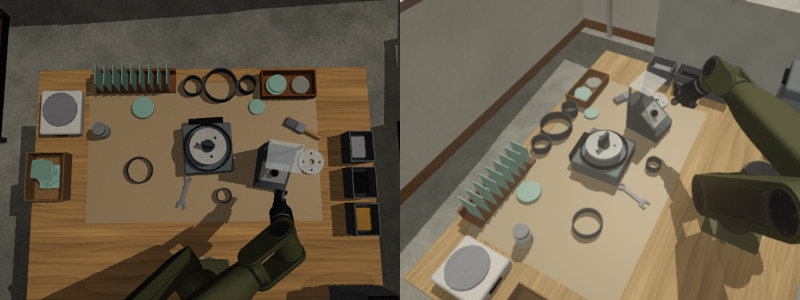

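The picture shows the disc seated in the pan, the gripper clear of the key and all the bystanders where they were.

```bash
python3 -c "
from workcell import robot
print(robot.job_done())"
```

```text
the job is handed in; nothing more can be done
None
```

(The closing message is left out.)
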